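# Restock the desk caddy

## Robot

A 6-joint arm with a two-finger parallel gripper is mounted at the origin on a cart in front of the work surface, level with it; the furniture and walls round the work are solid. World frame = base frame: x ahead of the robot, y to its left, z up, the work surface at z = 0. Lengths are in m, angles in rad, forces in N, time in s.
With the tool pointing down it reaches from about 0.35 to 0.775 m from the base axis. Payload 5.5 kg.
Tool frame: the origin (TCP) lies on the centre line of the jaws, within the pads' length; the fingertips stand 25 mm ahead of it and the grasp point (between the pads) lies 6 mm ahead of it; z points along the fingers, y is the line along which they close (so a half turn about z gives the same grasp; the last joint's range is limited). The gripper opens to 85 mm and grips with 20 to 120 N. Pads are 22 mm wide; open, the fingers measure 114 mm over their backs; the gripper's body (76 mm by 85 mm) begins 54 mm behind the grasp point. The pads swing forward as they close: fully open they stand 13 mm farther back than shut.
Start: joints at [1.156, 0.313, 0.046, 1.304, 0, 1.431], TCP at [0.156, 0.553, 0.256] pointing down, gripper open.
Joint ranges: [-2.76, 2.76], [-0.86, 1.69], [-1.03, 1.26], [-2.2, 2.34], [-1.47, 1.5], [-3.14, 3.14]. Speed limits (rad/s): [2.57, 2.57, 3.14, 3.14, 3.14, 3.14].

## Interface

Orientations are given as a rotation vector (axis times angle).
In Python, from rig import r gives the robot as it stands.
- The arm moves only by the tool step_arm, never from a script. Its argument "motion" is a list that holds one entry, the list of rows, each a list of 7 numbers: the shift along the tool's x, y, z in units of 30 mm (1.0 is 30 mm), then the turn, a rotation vector about the tool's x, y, z in units of 6 degrees (1.0 is 6 degrees), then the finger opening in mm, from 0 to 85.4. In form: [[[tx, ty, tz, rx, ry, rz, hand], ...]]. A call has exactly 10 rows; each row shifts and turns the commanded pose from where the row before left it, along the tool's axes as they then stand; what a row does not reach is not made up. A row lasts 1/10 s, in which the tool goes at most 50 mm and 8.59 degrees, less where a joint would pass 70% of its speed; a pose out of reach is approached as far as the arm can. A call is refused whole if a number of a shift passes 1 or a number of a turn 1, either way. A call with a gripper value outside its range is refused whole. The fingers move at their own pace and stop on an object; "force" is the grip in N (left out, the last holds). Time passes only in rows, so rows that do not move let the fingers close, or fill a call up. It gives the time, the measured TCP pose, the force, the opening and the grip force at its end, in the units of the state.
- r.state(): the state, without advancing time (a new reading comes with each control period).
- r.get_image(name): name is "side" or "top"; returns a dict with "color" (420x560x3 uint8, blue, green, red), "depth" (420x560 float32, m along the optical axis (not along the pixel's ray), 0 where there is no reading), "camera_matrix" (3x3 intrinsics, pixels), "position" and "attitude" of the camera in the world. Camera axes: x right, y down, z forward; pixel columns grow to the right and rows downward; lengths in m; the calibration is good to about 2 mm. A picture is of the moment at which its call begins.
- r.hand_in(): hands the job in; it is judged then, once.
The state is a dict: "time": time; "joint_pos": joint angles; "dq": joint speeds; "joint_torque": joint torques, N m; "position": TCP position; "ee_rot": TCP orientation; "force": force on the tool from outside, world axes, zero at the start; "wrist_torque": the same for the moment, N m; "gripper_width": finger opening in m; "grip_force": force on a finger pad.
Only numpy, scipy, OpenCV 4.12 (cv2) and the standard library are available. Lean on these libraries where they do the work, as an engineer would, in place of code of your own. Each camera call takes 0.05 s, during which the arm holds its last target. There are 200 camera calls.

## Task

Tidy the stationery into the wooden caddy: stand the stapler on its base in the long front bay, lay the eraser flat in the oblong tray, the sharpener flat in the small square tray, and stand the glue stick upright in the round cup. The lip balm and the memory stick are personal things: leave them where they are, undisturbed.

Things in the scene. Friction and masses are not known exactly. Their poses are not given: they have to be found in the camera images.
- caddy: low light-wood caddy, 148 (x) x 220 (y) mm, fixed. Origin: centre of its underside, at desk level; z up; -x side nearer the robot. Rim 4 mm wide, 14 mm high. A 14 mm high divider along y at x = -12 mm: before it the empty stapler bay, inside 56 (x) x 212 (y) mm, centre x = -42 mm, y = 0, floor 4 mm above the desk; behind it three slots with inserts, centres x = 30 mm, y = -70, 0, 70 mm.
- eraser_insert: grey plastic insert for the eraser, a shallow oblong tray. Fixed in one of the three slots of the caddy's back row (which one varies). Base plate 78 x 68 x 3 mm (x, y, z); origin: centre of the plate's underside, 4 mm above the desk; axes parallel to the caddy's. Black central rim, inside 74 (x) x 48 (y) mm, wall 2 mm, top 9 mm and floor 3 mm above the origin. The eraser fits lying along x.
- sharpener_insert: grey plastic insert for the sharpener, a small shallow square tray. Fixed in one of the three slots of the caddy's back row (which one varies). Base plate 78 x 68 x 3 mm (x, y, z); origin: centre of the plate's underside, 4 mm above the desk; axes parallel to the caddy's. Black central square rim, inside 40 x 40 mm, wall 2 mm, top 9 mm and floor 3 mm above the origin.
- glue_insert: grey plastic insert for the glue stick, a round upright cup. Fixed in one of the three slots of the caddy's back row (which one varies). Base plate 78 x 68 x 3 mm (x, y, z); origin: centre of the plate's underside, 4 mm above the desk; axes parallel to the caddy's. Black central round cup, inner diameter 46 mm, wall 2.5 mm, rim 38 mm and floor 3 mm above the origin.
- stapler: red and black desk stapler, 34 (x) x 136 (y) x 50 (z) mm, standing on its base; rigid in this scene. Origin: centre of its underside, z up, long axis y. The black base is 34 mm wide and 8 mm high; the red arm above, from 23 to 50 mm height, is 24 mm wide and is the place to grip it, across x, over the origin. 0.13 to 0.25 kg.
- eraser: white eraser in a blue card sleeve, 22 (x) x 52 (y) x 12.5 (z) mm, lying flat. Origin: centre of its underside, z up, long axis y.
- sharpener: small plain grey metal pencil sharpener, a block 15 (x) x 25 (y) x 12 (z) mm, lying flat. Origin: centre of its underside, z up, long axis y.
- glue_stick: upright glue stick, round, 25 mm diameter, 90 mm tall, white with a red band. Origin: centre of its foot, z up. The thicker and taller of the two upright tubes.
- lip_balm: upright lip balm tube, round, 16 mm diameter, 68 mm tall, pale, no band. Origin: centre of its foot, z up. Looks like a small glue stick but does not belong in the caddy; tips over easily.
- usb_stick: memory stick, 17 (x) x 48 (y) x 8 (z) mm, dark with a bare metal plug at one end, lying flat. Origin: centre of its underside, long axis y. Looks like a small eraser but does not belong in the caddy.

How it is judged:
By the outcome, as a careful person would: the job done as asked, in the order asked, and still so for the second after the job is handed in, with the robot touching nothing.
It also fails if it takes over 96 s, if anything falls off the work surface, if the arm or the gripper's body presses on something with over 40 N, if the wrist force passes 120 N, or if a joint passes its speed limit or range.

## Working session

There is one attempt and no reset: what is moved stays moved. The work goes in short steps, Python scripts to look and compute and a tool call to move; the robot and the scene stay as the last step left them, time stands still between calls to the robot, and variables do not carry over. Pictures are saved under pics/ and viewed, at most 14 in all, crops included, and the job is handed in when it is done.

Besides the shell and the picture viewer there is one more tool, called as name([rows], argument=value, ...), one row to a line, values as JSON. step_arm: Moves the arm, as the interface text tells. Its arguments: {"type":"object","properties":{"motion":{"type":"array"},"force":{"type":"number"}},"required":["motion"]}

```bash
mkdir -p pics; ls; python3 - <<'E'
from rig import r
import cv2,pickle
for n in("top","side"):
    d=r.get_image(n);cv2.imwrite(f"pics/{n}0.png",d["color"]);pickle.dump(d,open(f"{n}0.pkl","wb"))
    print(n,d["camera_matrix"],d["position"],d["attitude"])
s=r.state();print(s)
E
```

```text
pics
top [[387.07359195   0.         287.76217353]
 [  0.         387.07359195 207.2687906 ]
 [  0.           0.           1.        ]] [ 0.40924398 -0.09262752  0.87088883] [-2.20109012  2.1573561  -0.17783798]
side [[411.67004277   0.         278.77600766]
 [  0.         411.67004277 208.85413723]
 [  0.           0.           1.        ]] [ 0.26612238 -0.78434374  0.55986407] [-2.15952307  0.38685467 -0.17899008]
{'time': 0.1, 'joint_pos': array([1.15637060e+00, 3.13972489e-01, 4.50969121e-02, 1.30360273e+00,
       2.98975672e-06, 1.43118160e+00]), 'dq': array([-1.37163194e-03, -1.05621908e-03,  2.04167936e-03,  9.92346396e-04,
       -7.12529761e-04,  3.63718133e-05]), 'joint_torque': array([ 2.52033133e-03, -4.81728637e+01,  2.99241740e+01,  1.27947587e-02,
       -1.61134899e-04, -1.67234811e-05]), 'position': array([0.15588379, 0.55303802, 0.25547293]), 'ee_rot': array([-4.30251505e-01, -3.11152269e+00,  2.53966207e-03]), 'force': array([ 0.44968305,  1.19420668, -0.14085159]), 'wrist_torque': array([-2.09876476e-02,  1.73452705e-02, -7.42386959e-05]), 'grip_force': 0.0, 'gripper_width': 0.08556860669935977}
```

View pics/top0.png

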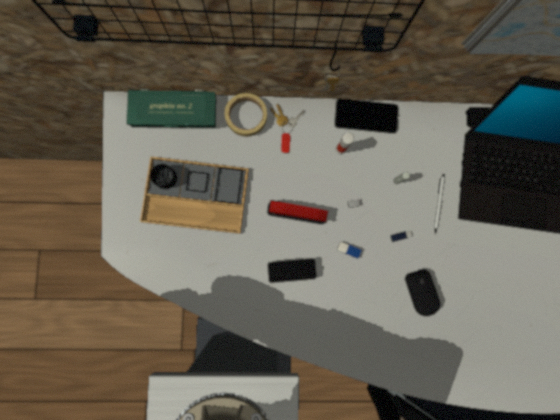

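View pics/side0.png

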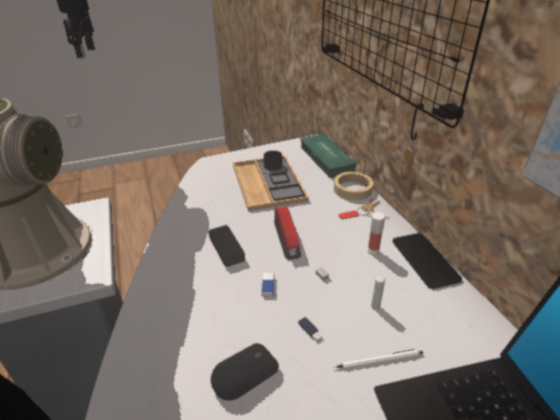

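Top view: caddy about (195,195), cup at its left slot, square tray in the middle, oblong on the right. Stapler (297,211), eraser (350,249), sharpener (355,203), glue stick (345,142), lip balm (404,177), memory stick (401,236). Enlarging next.

```bash
cat >h.py <<'E'
import numpy as np,cv2,pickle
from scipy.spatial.transform import Rotation as R
def ray(d,uv):
    return R.from_rotvec(d["attitude"]).apply(np.linalg.inv(d["camera_matrix"])@np.array([uv[0],uv[1],1.]))
def plane(d,uv,z):
    v=ray(d,uv);p=np.array(d["position"]);return p+v*(z-p[2])/v[2]
def cloud(d):
    h,w=d["depth"].shape;u,v=np.meshgrid(np.arange(w),np.arange(h))
    P=np.stack([u,v,np.ones_like(u)],-1).reshape(-1,3)@np.linalg.inv(d["camera_matrix"]).T*d["depth"].reshape(-1,1)
    return (R.from_rotvec(d["attitude"]).apply(P)+d["position"]).reshape(h,w,3)
def crop(d,x0,y0,x1,y1,k,name):
    cv2.imwrite(name,cv2.resize(d["color"][y0:y1,x0:x1],None,fx=k,fy=k,interpolation=cv2.INTER_CUBIC))
E
python3 - <<'E'
from h import *
d=pickle.load(open("top0.pkl","rb"))
crop(d,262,125,422,265,4,"pics/c1.png");crop(d,135,150,255,240,6,"pics/c2.png")
C=cloud(d)
for n,(u0,v0,u1,v1),z0 in [("stapler",(262,195,332,228),.03),("eraser",(335,238,366,262),.006),("sharp",(345,195,365,211),.005),("glue",(333,128,356,156),.04),("lip",(393,168,412,184),.03),("usb",(388,228,414,245),.004)]:
    c=C[v0:v1,u0:u1].reshape(-1,3);m=c[:,2]>z0;q=c[m]
    rc=cv2.minAreaRect((q[:,:2]*1000).astype(np.float32))
    print(n,m.sum(),q.mean(0).round(4),np.percentile(q[:,2],[5,50,95]).round(4),[np.round(t,1) for t in rc])
c=C[150:240,135:255].reshape(-1,3);q=c[(c[:,2]>.009)&(c[:,2]<.018)]
print("caddy",cv2.minAreaRect((q[:,:2]*1000).astype(np.float32)))
q=c[c[:,2]>.03];print("cup",len(q),q.mean(0),cv2.minAreaRect((q[:,:2]*1000).astype(np.float32)))
print("desk",C[180:190,420:430,2].mean(),C[240:250,300:320,2].mean(), C[180,120,2])
E
```

```text
stapler 760 [ 0.5006 -0.1473  0.0546] [0.0352 0.0446 0.0493] [array([ 459.1, -142.8]), array([132.1, 115.5]), np.float64(80.1)]
eraser 232 [ 0.421  -0.2629  0.0281] [0.0102 0.0133 0.0166] [array([ 423. , -193.2]), array([200.2,  33.7]), np.float64(88.2)]
sharp 84 [ 0.5229 -0.2716  0.0329] [0.0073 0.0128 0.0158] [array([ 480.6, -190.1]), array([ 27.9, 239.9]), np.float64(29.6)]
glue 185 [ 0.6466 -0.2443  0.0891] [0.0464 0.0894 0.093 ] [array([ 532.8, -178.6]), array([ 24.8, 299.9]), np.float64(59.9)]
lip 89 [ 0.58   -0.375   0.0586] [0.0348 0.065  0.0702] [array([ 581.8, -376.7]), array([14.8, 14.8]), np.float64(56.4)]
usb 153 [ 0.4539 -0.3816  0.0143] [0.0057 0.0086 0.0116] [array([ 442.7, -250.9]), array([ 30.7, 322.1]), np.float64(6.5)]
caddy ((536.8407592773438, 79.30758666992188), (220.57229614257812, 148.20175170898438), 84.4635009765625)
cup 214 [0.54262329 0.10095263 0.19500402] ((489.8525390625, 44.288063049316406), (313.8453674316406, 49.75456619262695), 50.50445556640625)
desk 0.0012332190183348569 0.00588372299808702 0.004261353529459
```

View pics/c1.png

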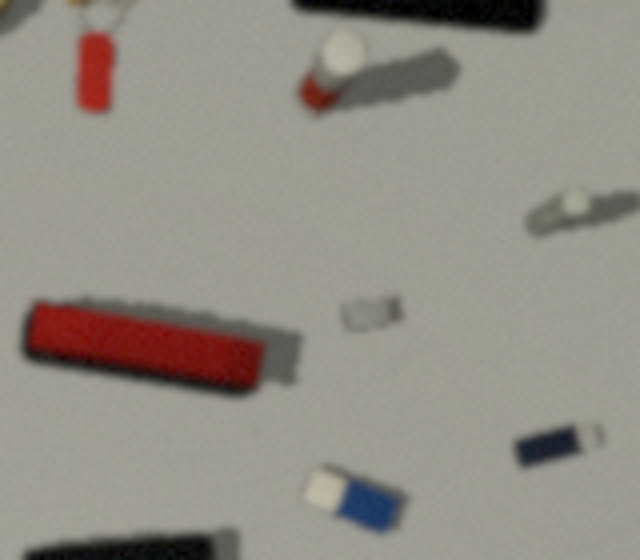

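View pics/c2.png

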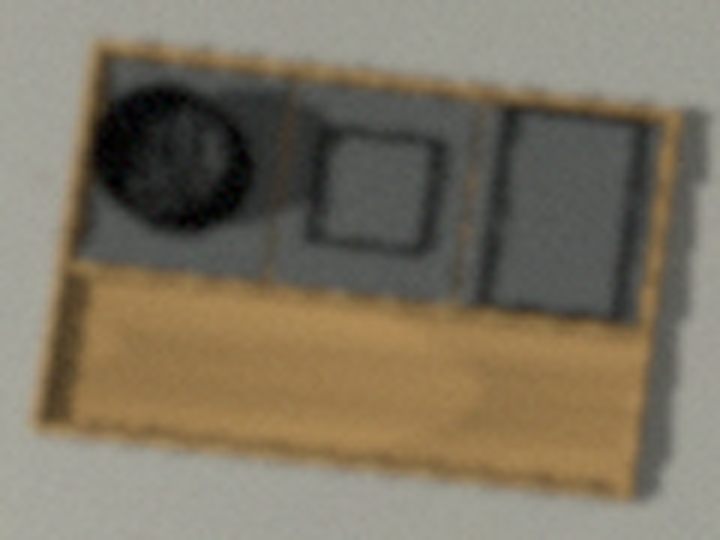

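```bash
python3 - <<'E'
from h import *
d=pickle.load(open("top0.pkl","rb"));s=pickle.load(open("side0.pkl","rb"))
def pick(pts,z,k,o):
    return np.array([plane(d,((u+.5)/k-.5+o[0],(v+.5)/k-.5+o[1]),z)[:2]*1000 for u,v in pts],np.float32)
for n,p,z,k,o in [("caddy",[(97,42),(682,112),(632,498),(36,432)],.014,6,(135,150)),
 ("stapler",[(35,302),(264,345),(248,388),(28,340)],.05,4,(262,125)),
 ("eraser",[(317,467),(402,495),(385,531),(303,500)],.0125,4,(262,125)),
 ("sharp",[(343,303),(398,297),(402,318),(347,330)],.012,4,(262,125)),
 ("usb",[(514,440),(600,425),(605,443),(522,466)],.008,4,(262,125)),
 ("glue",[(344,52)],.09,4,(262,125)),("lip",[(577,202)],.068,4,(262,125)),("cup",[(172,158)],.042,6,(135,150)),
 ("tray",[(380,190)],.013,6,(135,150)),("oblong",[(566,213)],.013,6,(135,150))]:
    w=pick(p,z,k,o);print(n,w.mean(0).round(1),[np.round(t,1) for t in cv2.minAreaRect(w)] if len(p)>1 else "")
for nm,dd in(("top",d),("side",s)):
    C=cloud(dd).reshape(-1,3)
    for n,(x,y),rad,z0,z1 in [("stapler",(.4982,-.1455),.085,.04,.056),("eraser",(.421,-.262),.04,.007,.02),("sharp",(.522,-.272),.025,.007,.018),("glue",(.636,-.246),.025,.03,.1),("gluetop",(.636,-.246),.025,.085,.1),("lip",(.58,-.375),.02,.02,.08),("usb",(.453,-.38),.035,.005,.014),("cup",(.572,.145),.035,.03,.05),("caddy",(.537,.079),.15,.011,.018)]:
        q=C[(np.hypot(C[:,0]-x,C[:,1]-y)<rad)&(C[:,2]>z0)&(C[:,2]<z1)]
        if len(q)<4: print(nm,n,len(q));continue
        print(nm,n,len(q),np.median(q,0).round(4),[np.round(t,1) for t in cv2.minAreaRect((q[:,:2]*1000).astype(np.float32))])
    q=C[(np.hypot(C[:,0]-.47,C[:,1]+.32)<.03)];print(nm,"desk",np.median(q,0))
    q=C[(np.hypot(C[:,0]-.69,C[:,1]+.2)<.1)&(C[:,2]>.1)];print(nm,"back high",len(q),q[:,2].min() if len(q) else "")
    q=C[(C[:,0]>.2)&(C[:,0]<.85)&(abs(C[:,1])<.4)&(C[:,2]>.1)];print("xmin of high things",len(q),np.percentile(q[:,0],[0,1,5,50]))
E
```

```text
caddy [537.   77.4] [array([536.8,  77.5]), array([218.5, 146.4]), np.float64(84.6)]
stapler [ 502.  -148.3] [array([ 501. , -149.2]), array([124.9,  24.4]), np.float64(80.6)]
eraser [ 422.5 -267.8] [array([ 422.9, -268.2]), array([51. , 22.1]), np.float64(70.4)]
sharp [ 527.2 -279.9] [array([ 526.7, -280.1]), array([15.5, 32.1]), np.float64(8.4)]
usb [ 455.4 -387.4] [array([ 456.6, -387.1]), array([15.2, 50.1]), np.float64(16.2)]
glue [ 653.5 -248.3] 
lip [ 581.5 -378.3] 
cup [571.4 141.5] 
tray [567.   72.8] 
oblong [560.1   3.8] 
top stapler 623 [ 0.503  -0.143   0.0451] [array([ 502.4, -147.8]), array([122.3,  25.5]), np.float64(81.4)]
top eraser 227 [ 0.4209 -0.2663  0.0133] [array([ 421.2, -266.4]), array([51.8, 21.5]), np.float64(68.3)]
top sharp 78 [ 0.5259 -0.2756  0.0128] [array([ 525.9, -276.5]), array([15.1, 25.4]), np.float64(9.4)]
top glue 185 [ 0.6472 -0.2446  0.0879] [array([ 650.3, -247.4]), array([24.3, 20.1]), np.float64(76.5)]
top gluetop 100 [ 0.6506 -0.2471  0.0911] [array([ 650.5, -248. ]), array([23.2, 20.5]), np.float64(89.0)]
top lip 100 [ 0.5794 -0.3739  0.
[... 932 characters left out ...]
 23.4]), np.float64(9.5)]
side gluetop 96 [ 0.6498 -0.2528  0.0912] [array([ 651.2, -250.4]), array([21.1, 23.1]), np.float64(9.5)]
side lip 249 [ 0.5785 -0.3837  0.0506] [array([ 581.4, -380.5]), array([14.3, 16. ]), np.float64(86.5)]
side usb 256 [ 0.4543 -0.3874  0.0092] [array([ 454.9, -386.6]), array([18. , 48.6]), np.float64(16.1)]
side cup 196 [0.5738 0.1395 0.0385] [array([574.4, 145.3]), array([52.8, 48.2]), np.float64(69.8)]
side caddy 814 [0.5473 0.0408 0.0147] [array([537.9,  77.4]), array([224.4, 148.7]), np.float64(84.5)]
side desk [ 0.46967879 -0.3206389   0.00196428]
side back high 7343 0.1000194853450796
xmin of high things 41237 [0.73228598 0.74010412 0.7484836  0.78007302]
```

```bash
cat >>h.py <<'E'
def plan(x,y,z,th):
    """remaining turn (units, about tool x,y,z) and, after that turn, remaining shift (units)"""
    from rig import r
    s=r.state();t=np.radians(th);c,n=np.cos(t),np.sin(t)
    G=R.from_matrix(np.array([[-n,c,0],[c,n,0],[0,0,-1.]]))
    A=R.from_rotvec(s["ee_rot"]);turn=(A.inv()*G).as_rotvec(degrees=True)/6
    sh=G.inv().apply(np.array([x,y,z])-s["position"])/.03
    print("t",round(s["time"],2),"pos",s["position"].round(4),"turn",turn.round(2),"shift",sh.round(2),"F",s["force"].round(1),"w",round(s["gripper_width"]*1000,1),"grip",round(s["grip_force"],1),"q6",s["joint_pos"][5].round(2))
E
python3 -c "
from h import *
plan(.5025,-.149,.15,-9)"
```

```text
t 0.1 pos [0.1559 0.553  0.2555] turn [-1.000e-02  1.000e-02  1.388e+01] shift [-21.31  15.07   3.52] F [ 0.4  1.2 -0.1] w 85.6 grip 0.0 q6 1.43
```

step_arm([
  [[0,0,0.1,0,0,1,60],[0,0,0.1,0,0,1,60],[0,0,0.1,0,0,1,60],[0,0,0.1,0,0,1,60],[0,0,0.1,0,0,1,60],[0,0,0.1,0,0,1,60],[0,0,0.1,0,0,1,60],[0,0,0.1,0,0,1,60],[0,0,0.1,0,0,1,60],[0,0,0.1,0,0,1,60]],
])

```text
time: 1.1
position: [0.1559, 0.5531, 0.2256]
ee_rot: [1.934, 2.476, -0.002]
force: [0.7, -0.4, 0.1]
gripper_width: 0.0601
grip_force: 0.0
```

step_arm([
  [[0,0,0,0,0,1,60],[0,0,0,0,0,1,60],[0,0,0,0,0,1,60],[0,0,0,0,0,0.88,60],[-0.4,0.28,0,0,0,0,60],[-0.8,0.57,0,0,0,0,60],[-0.8,0.57,0,0,0,0,60],[-0.8,0.57,0,0,0,0,60],[-0.8,0.57,0,0,0,0,60],[-0.8,0.57,0,0,0,0,60]],
])

```text
time: 2.1
position: [0.2283, 0.4063, 0.226]
ee_rot: [2.387, 2.042, -0.001]
force: [0.6, 0.2, -0.3]
gripper_width: 0.0603
grip_force: 0.0
```

step_arm([
  [[-0.8,0.57,0,0,0,0,60],[-0.8,0.57,0,0,0,0,60],[-0.8,0.57,0,0,0,0,60],[-0.8,0.57,0,0,0,0,60],[-0.8,0.57,0,0,0,0,60],[-0.8,0.57,0,0,0,0,60],[-0.8,0.57,0,0,0,0,60],[-0.8,0.57,0,0,0,0,60],[-0.8,0.57,0,0,0,0,60],[-0.8,0.57,0,0,0,0,60]],
])

```text
time: 3.1
position: [0.3589, 0.1428, 0.2261]
ee_rot: [-2.387, -2.042, 0.0]
force: [-1.0, -0.0, 0.5]
gripper_width: 0.0603
grip_force: 0.0
```

```bash
python3 -c "
from h import *
plan(.5025,-.149,.15,-9)"
```

```text
t 3.1 pos [0.3589 0.1428 0.2261] turn [-0.    0.    0.01] shift [-8.86  6.25  2.54] F [-1.  -0.   0.5] w 60.3 grip 0.0 q6 1.9
```

step_arm([
  [[-0.9,0.64,0.25,0,0,0,60],[-0.9,0.64,0.25,0,0,0,60],[-0.9,0.64,0.25,0,0,0,60],[-0.9,0.64,0.25,0,0,0,60],[-0.9,0.63,0.25,0,0,0,60],[-0.9,0.63,0.25,0,0,0,60],[-0.9,0.63,0.25,0,0,0,60],[-0.9,0.63,0.25,0,0,0,60],[-0.9,0.63,0.25,0,0,0,60],[-0.76,0.54,0.25,0,0,0,60]],
])

```text
time: 4.1
position: [0.5024, -0.1494, 0.1508]
ee_rot: [-2.388, -2.041, 0.001]
force: [0.4, 1.0, -0.2]
gripper_width: 0.06
grip_force: 0.0
```

```bash
python3 -c "
from h import *
plan(.5025,-.149,.045,-9)
from rig import r
d=r.get_image('side');crop(d,200,120,360,260,4,'pics/s1.png')"
```

```text
t 4.1 pos [ 0.5024 -0.1494  0.1508] turn [-0.    0.    0.01] shift [0.01 0.   3.53] F [ 0.4  1.  -0.2] w 60.0 grip 0.0 q6 1.29
```

View pics/s1.png

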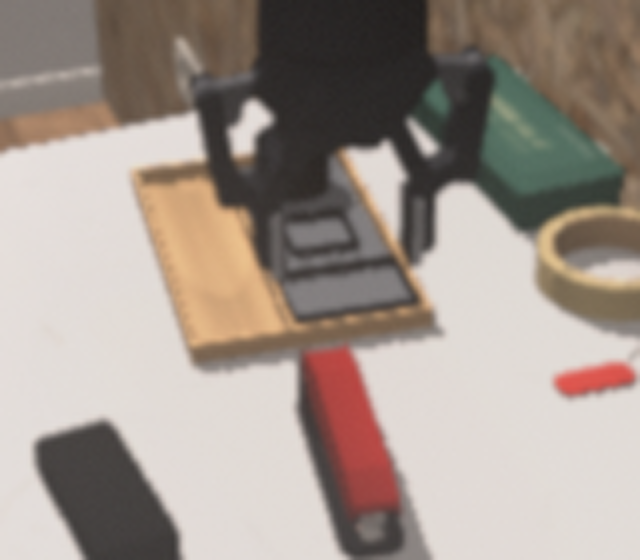

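The jaws (tips at about (270,270) and (417,250) in the crop) straddle the stapler line; the base sticks out past the arm at the near end, so the origin lies ~5 mm toward -y. Descend and grip.

step_arm([
  [[-0.16,0,0.5,0,0,0,60],[0,0,0.7,0,0,0,60],[0,0,0.7,0,0,0,60],[0,0,0.6,0,0,0,60],[0,0,0.5,0,0,0,60],[0,0,0.3,0,0,0,60],[0,0,0.22,0,0,0,60],[0,0,0,0,0,0,15],[0,0,0,0,0,0,15],[0,0,0,0,0,0,15]],
], force=50)

```text
time: 5.15
position: [0.5027, -0.1524, 0.0466]
ee_rot: [2.388, 2.039, 0.001]
force: [1.0, -1.1, -1.3]
gripper_width: 0.0243
grip_force: 49.1
```

step_arm([
  [[0,0,0,0,0,0,15],[0,0,0,0,0,0,15],[0,0,0,0,0,0,15],[0,0,-0.1,0,0,0,15],[0,0,-0.3,0,0,0,15],[0,0,-0.5,0,0,0,15],[0,0,-0.5,0,0,0,15],[0,0,-0.5,0,0,0,15],[0,0,-0.4,0,0,0,15],[0,0,-0.2,0,0,0,15]],
])

```text
time: 6.15
position: [0.5025, -0.1523, 0.122]
ee_rot: [2.388, 2.039, 0.001]
force: [-0.5, 0.4, -1.2]
gripper_width: 0.0242
grip_force: 49.1
```

```bash
python3 -c "
from h import *
plan(.4952,.0825,.12,-5.5)
from rig import r
d=r.get_image('side');crop(d,200,120,360,260,4,'pics/s2.png')"
```

```text
t 6.15 pos [ 0.5025 -0.1523  0.122 ] turn [ 0.01  0.   -0.59] shift [ 7.77 -0.99  0.07] F [-0.5  0.4 -1.2] w 24.2 grip 49.1 q6 1.28
```

View pics/s2.png

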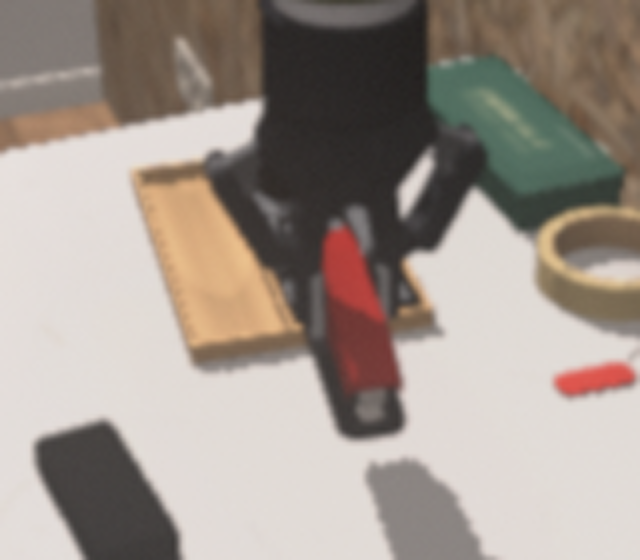

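Stapler held level (crop around (360,330)). Carry it to the bay.

step_arm([
  [[0,0,0,0,0,-0.59,15],[0.4,-0.05,0,0,0,0,15],[0.9,-0.11,0,0,0,0,15],[1,-0.13,0,0,0,0,15],[1,-0.13,0,0,0,0,15],[1,-0.13,0,0,0,0,15],[1,-0.13,0,0,0,0,15],[1,-0.13,0,0,0,0,15],[0.9,-0.11,0,0,0,0,15],[0.57,-0.07,0,0,0,0,15]],
])

```text
time: 7.2
position: [0.4935, 0.0853, 0.1201]
ee_rot: [-2.323, -2.112, 0.001]
force: [0.5, -1.0, -0.9]
gripper_width: 0.0239
grip_force: 49.1
```

```bash
python3 -c "
from h import *
plan(.4952,.0825,.0515,-5.5)
from rig import r
d=r.get_image('top');crop(d,135,130,255,240,5,'pics/t2.png')"
```

```text
t 7.2 pos [0.4935 0.0853 0.1201] turn [-0.02 -0.01  0.01] shift [-0.09  0.07  2.29] F [ 0.5 -1.  -0.9] w 23.9 grip 49.1 q6 1.68
```

View pics/t2.png

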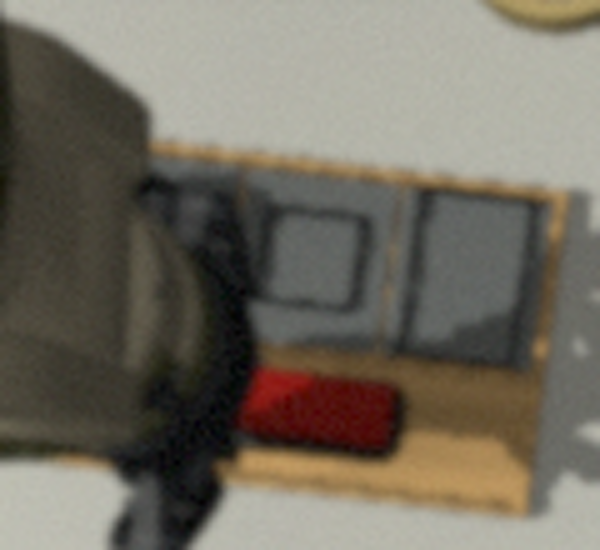

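The red arm sits over and parallel to the bay (crop (320,400)). Lower.

step_arm([
  [[0,0.03,0.3,0,0,0,15],[0,0,0.5,0,0,0,15],[0,0,0.5,0,0,0,15],[0,0,0.4,0,0,0,15],[0,0,0.3,0,0,0,15],[0,0,0.15,0,0,0,15],[0,0,0.1,0,0,0,15],[0,0,0,0,0,0,15],[0,0,0,0,0,0,15],[0,0,0,0,0,0,15]],
])

```text
time: 8.25
position: [0.4961, 0.0827, 0.0537]
ee_rot: [2.325, 2.112, 0.001]
force: [-0.1, -0.6, -0.4]
gripper_width: 0.0242
grip_force: 49.1
```

```bash
python3 -c "
from h import *
plan(.4952,.0825,.0505,-5.5)"
```

```text
t 8.25 pos [0.4961 0.0827 0.0537] turn [ 0.01 -0.    0.  ] shift [-0.01 -0.03  0.11] F [-0.1 -0.6 -0.4] w 24.2 grip 49.1 q6 1.67
```

step_arm([
  [[0,0,0.04,0,0,0,15],[0,0,0.04,0,0,0,15],[0,0,0.02,0,0,0,15],[0,0,0,0,0,0,15],[0,0,0,0,0,0,42],[0,0,0,0,0,0,42],[0,0,0,0,0,0,42],[0,0,-0.2,0,0,0,42],[0,0,-0.6,0,0,0,42],[0,0,-1,0,0,0,42]],
])

```text
time: 9.25
position: [0.4941, 0.0826, 0.1035]
ee_rot: [-2.323, -2.111, 0.005]
force: [-0.1, 0.3, 0.4]
gripper_width: 0.0419
grip_force: 0.0
```

```bash
python3 -c "
from h import *
plan(.4215,-.267,.15,-20.5)"
```

```text
t 9.25 pos [0.4941 0.0826 0.1035] turn [-0.04  0.01  2.5 ] shift [-11.76   1.81  -1.55] F [-0.1  0.3  0.4] w 41.9 grip 0.0 q6 1.67
```

step_arm([
  [[0,0,-0.5,0,0,0.83,42],[0,0,-0.5,0,0,0.83,42],[0,0,-0.5,0,0,0.84,42],[-0.5,0.08,0,0,0,0,42],[-1,0.15,0,0,0,0,42],[-1,0.15,0,0,0,0,42],[-1,0.15,0,0,0,0,42],[-1,0.15,0,0,0,0,42],[-1,0.15,0,0,0,0,42],[-1,0.15,0,0,0,0,42]],
])

```text
time: 10.25
position: [0.4547, -0.1115, 0.1497]
ee_rot: [2.581, 1.791, 0.001]
force: [-0.2, 0.8, 0.4]
gripper_width: 0.042
grip_force: 0.0
```

step_arm([
  [[-1,0.16,0,0,0,0,42],[-1,0.16,0,0,0,0,42],[-1,0.16,0,0,0,0,42],[-1,0.16,0,0,0,0,42],[-0.8,0.13,0,0,0,0,42],[-0.46,0.06,0.5,0,0,0,42],[0,0,0.7,0,0,0,42],[0,0,0.7,0,0,0,42],[0,0,0.5,0,0,0,42],[0,0,0.2,0,0,0,42]],
])

```text
time: 11.25
position: [0.4222, -0.2663, 0.07]
ee_rot: [-2.579, -1.789, 0.001]
force: [0.0, 0.2, 0.5]
gripper_width: 0.0425
grip_force: 0.0
```

```bash
python3 -c "
from h import *
plan(.4215,-.267,.034,-20.5)
from rig import r
d=r.get_image('side');pickle.dump(d,open('side1.pkl','wb'));a=d['color'][230:320,210:330];b=d['color'][150:240,210:330]
cv2.imwrite('pics/s3.png',cv2.resize(np.hstack([a,b]),None,fx=3.3,fy=3.3,interpolation=2))"
```

```text
t 11.25 pos [ 0.4222 -0.2663  0.07  ] turn [-0.02 -0.01  0.  ] shift [-0.03 -0.01  1.2 ] F [0.  0.2 0.5] w 42.5 grip 0.0 q6 1.2
```

View pics/s3.png

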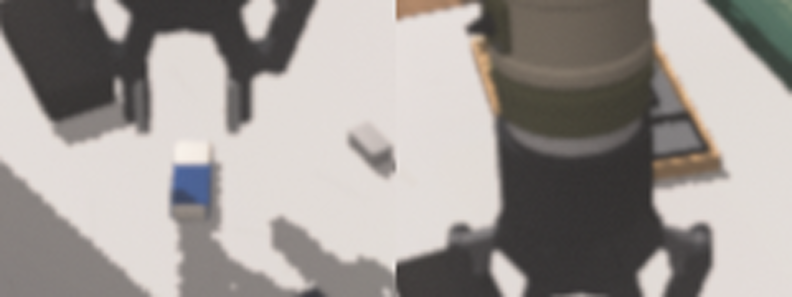

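Jaws straddle the eraser (crop tips (140,130),(238,130); eraser (192,180)). I'll measure the real tip height at this opening.

```bash
python3 - <<'E'
from h import *
d=pickle.load(open("side1.pkl","rb"));C=cloud(d).reshape(-1,3)
t=np.radians(-20.5);o=C[:,:2]-[.4222,-.2663]
a=o@[np.cos(t),np.sin(t)];b=o@[-np.sin(t),np.cos(t)]
for sgn in(-1,1):
    m=(sgn*a>15)&(sgn*a<50) if 0 else (sgn*a>.015)&(sgn*a<.05)&(abs(b)<.02)&(C[:,2]>.02)&(C[:,2]<.1)
    q=C[m];print(m.sum(),np.percentile(q[:,2],[0,2,5,10]).round(4),"a",np.percentile(a[m][q[:,2]<.06],[2,50,98]).round(3),"b",np.percentile(b[m][q[:,2]<.06],[2,50,98]).round(3))
E
```

```text
186 [0.0505 0.053  0.0559 0.059 ] a [-0.034 -0.025 -0.021] b [-0.011 -0.006  0.011]
171 [0.0534 0.0558 0.058  0.0603] a [0.022 0.026 0.033] b [-0.012 -0.009 -0.005]
```

step_arm([
  [[-0.02,0,0.4,0,0,0,42],[0,0,0.4,0,0,0,42],[0,0,0.3,0,0,0,42],[0,0,0.2,0,0,0,42],[0,0,0.09,0,0,0,42],[0,0,0,0,0,0,42],[0,0,0,0,0,0,42],[0,0,0,0,0,0,12],[0,0,0,0,0,0,12],[0,0,0,0,0,0,12]],
], force=30)

```text
time: 12.3
position: [0.4233, -0.2677, 0.03]
ee_rot: [2.58, 1.79, 0.001]
force: [0.0, -0.4, 4.4]
gripper_width: 0.0197
grip_force: 29.6
```

```bash
python3 -c "
from h import *
plan(.4215,-.267,.0285,-20.5)"
```

```text
t 12.3 pos [ 0.4233 -0.2677  0.03  ] turn [0.01 0.   0.  ] shift [ 0.   -0.06  0.05] F [ 0.  -0.4  4.4] w 19.7 grip 29.6 q6 1.2
```

step_arm([
  [[0,0,0,0,0,0,12],[0,0,0,0,0,0,12],[0,0,-0.1,0,0,0,12],[0,0,-0.2,0,0,0,12],[0,0,-0.4,0,0,0,12],[0,0,-0.6,0,0,0,12],[0,0,-0.6,0,0,0,12],[0,0,-0.5,0,0,0,12],[0,0,-0.3,0,0,0,12],[0,0,-0.1,0,0,0,12]],
])

```text
time: 13.3
position: [0.4234, -0.2679, 0.115]
ee_rot: [2.579, 1.79, 0.001]
force: [1.3, 0.5, -1.0]
gripper_width: 0.0199
grip_force: 29.3
```

```bash
python3 -c "
from h import *
plan(.5602,.006,.1,84.5)
from rig import r
d=r.get_image('side');crop(d,210,220,330,320,5,'pics/s4.png')"
```

```text
t 13.3 pos [ 0.4234 -0.2679  0.115 ] turn [ 1.00e-02  2.00e-02 -1.75e+01] shift [-3.66  9.52  0.5 ] F [ 1.3  0.5 -1. ] w 19.9 grip 29.3 q6 1.2
```

View pics/s4.png

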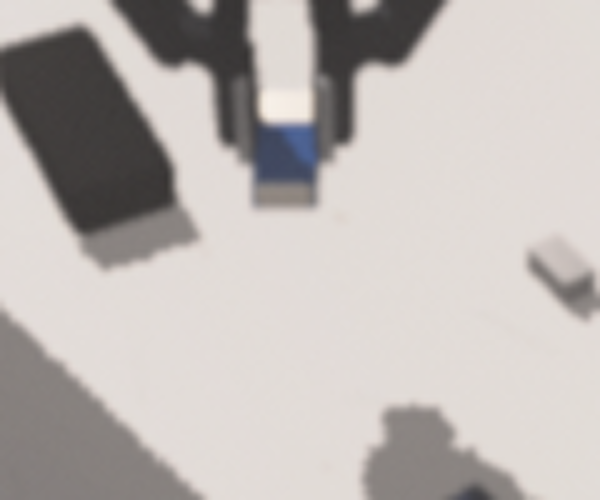

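Eraser held level (crop (285,150)). Turn and carry to the oblong tray.

step_arm([
  [[0,0,0,0,0,-0.5,12],[0,0,0,0,0,-1,12],[0,0,0,0,0,-1,12],[0,0,0,0,0,-1,12],[0,0,0,0,0,-1,12],[0,0,0,0,0,-1,12],[0,0,0,0,0,-1,12],[0,0,0,0,0,-1,12],[0,0,0,0,0,-1,12],[0,0,0,0,0,-1,12]],
])

```text
time: 14.35
position: [0.4223, -0.267, 0.1126]
ee_rot: [-1.407, -2.807, -0.001]
force: [-0.2, -0.9, 0.8]
gripper_width: 0.0206
grip_force: 29.3
```

step_arm([
  [[0,0,0,0,0,-1,12],[0,0,0,0,0,-1,12],[0,0,0,0,0,-1,12],[0,0,0,0,0,-1,12],[0,0,0,0,0,-1,12],[0,0,0,0,0,-1,12],[0,0,0,0,0,-1,12],[0,0,0,0,0,-1,12],[-0.2,0.5,0,0,0,0,12],[-0.3,0.8,0,0,0,0,12]],
])

```text
time: 15.35
position: [0.441, -0.2303, 0.1127]
ee_rot: [-0.154, -3.137, -0.001]
force: [-0.0, 0.1, 0.5]
gripper_width: 0.0204
grip_force: 29.4
```

step_arm([
  [[-0.35,0.9,0,0,0,0,12],[-0.35,0.9,0,0,0,0,12],[-0.35,0.9,0,0,0,0,12],[-0.35,0.9,0,0,0,0,12],[-0.35,0.9,0,0,0,0,12],[-0.35,0.9,0,0,0,0,12],[-0.35,0.9,0,0,0,0,12],[-0.35,0.9,0,0,0,0,12],[-0.25,0.7,0,0,0,0,12],[-0.11,0.32,0,0,0,0,12]],
])

```text
time: 16.35
position: [0.5595, 0.0081, 0.1126]
ee_rot: [-0.147, -3.137, -0.001]
force: [-0.5, -0.3, -0.5]
gripper_width: 0.02
grip_force: 29.4
```

```bash
python3 -c "
from h import *
plan(.5602,.006,.0385,84.5)
from rig import r
d=r.get_image('side');crop(d,220,130,340,230,5,'pics/s5.png')"
```

```text
t 16.35 pos [0.5595 0.0081 0.1126] turn [ 0.   -0.01  0.02] shift [-0.03 -0.07  2.47] F [-0.5 -0.3 -0.5] w 20.0 grip 29.4 q6 -0.04
```

View pics/s5.png

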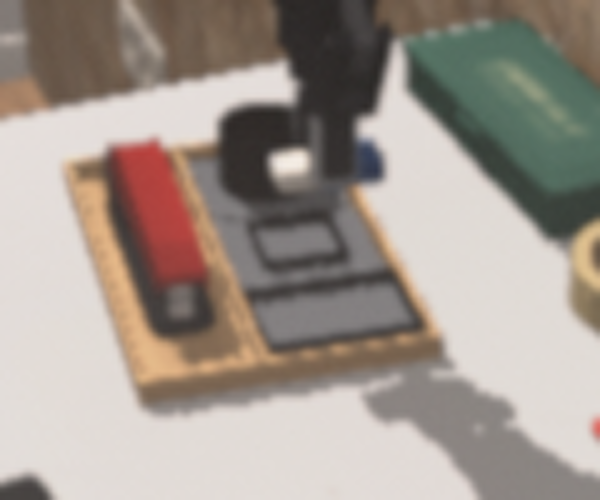

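Stapler stands in the bay (160,230); eraser held along caddy x. Lower into the tray.

step_arm([
  [[-0.02,-0.06,0.3,0,0,0,12],[0,0,0.5,0,0,0,12],[0,0,0.5,0,0,0,12],[0,0,0.5,0,0,0,12],[0,0,0.3,0,0,0,12],[0,0,0.2,0,0,0,12],[0,0,0.1,0,0,0,12],[0,0,0.05,0,0,0,12],[0,0,0,0,0,0,12],[0,0,0,0,0,0,12]],
])

```text
time: 17.4
position: [0.5603, 0.0045, 0.0405]
ee_rot: [0.15, 3.137, -0.0]
force: [0.1, -0.2, 0.0]
gripper_width: 0.0196
grip_force: 29.4
```

```bash
python3 -c "
from h import *
plan(.5602,.006,.0385,84.5)"
```

```text
t 17.4 pos [0.5603 0.0045 0.0405] turn [0.   0.01 0.  ] shift [0.01 0.05 0.07] F [ 0.1 -0.2  0. ] w 19.6 grip 29.4 q6 -0.04
```

step_arm([
  [[0,0.04,0.04,0,0,0,12],[0,0,0.03,0,0,0,12],[0,0,0,0,0,0,12],[0,0,0,0,0,0,32],[0,0,0,0,0,0,32],[0,0,0,0,0,0,32],[0,0,-0.1,0,0,0,32],[0,0,-0.4,0,0,0,32],[0,0,-0.8,0,0,0,32],[0,0,-1,0,0,0,32]],
])

```text
time: 18.4
position: [0.5591, 0.0058, 0.1075]
ee_rot: [-0.15, -3.136, -0.0]
force: [1.2, -0.5, -0.5]
gripper_width: 0.032
grip_force: 0.0
```

```bash
python3 -c "
from h import *
plan(.5264,-.2775,.1,9)"
```

```text
t 18.4 pos [0.5591 0.0058 0.1075] turn [-1.000e-02 -2.000e-02  1.259e+01] shift [-9.16 -2.56  0.25] F [ 1.2 -0.5 -0.5] w 32.0 grip 0.0 q6 -0.04
```

step_arm([
  [[0,0,0,0,0,0.59,32],[0,0,0,0,0,1,32],[0,0,0,0,0,1,32],[0,0,0,0,0,1,32],[0,0,0,0,0,1,32],[0,0,0,0,0,1,32],[0,0,0,0,0,1,32],[0,0,0,0,0,1,32],[0,0,0,0,0,1,32],[0,0,0,0,0,1,32]],
])

```text
time: 19.4
position: [0.5603, 0.0057, 0.108]
ee_rot: [1.647, 2.674, 0.001]
force: [-0.3, -0.4, 0.1]
gripper_width: 0.0321
grip_force: 0.0
```

step_arm([
  [[0,0,0,0,0,1,32],[0,0,0,0,0,1,32],[0,0,0,0,0,1,32],[-0.5,-0.14,0,0,0,0,32],[-0.9,-0.25,0,0,0,0,32],[-0.9,-0.25,0,0,0,0,32],[-0.9,-0.25,0,0,0,0,32],[-0.9,-0.25,0,0,0,0,32],[-0.9,-0.25,0,0,0,0,32],[-0.9,-0.25,0,0,0,0,32]],
])

```text
time: 20.4
position: [0.5386, -0.1789, 0.1076]
ee_rot: [2.038, 2.39, -0.0]
force: [0.8, 0.0, 0.6]
gripper_width: 0.032
grip_force: 0.0
```

step_arm([
  [[-0.9,-0.25,0,0,0,0,32],[-0.9,-0.25,0,0,0,0,32],[-0.8,-0.22,0,0,0,0,32],[-0.5,-0.14,0,0,0,0,32],[-0.16,-0.06,0.2,0,0,0,32],[0,0,0.4,0,0,0,32],[0,0,0.4,0,0,0,32],[0,0,0.2,0,0,0,32],[0,0,0,0,0,0,32],[0,0,0,0,0,0,32]],
])

```text
time: 21.4
position: [0.527, -0.2768, 0.0705]
ee_rot: [-2.039, -2.389, -0.0]
force: [-0.7, 0.8, 0.8]
gripper_width: 0.0322
grip_force: 0.0
```

```bash
python3 - <<'E'
from h import *
plan(.5264,-.2775,.0275,9)
from rig import r
d=r.get_image('side');a=d['color'][130:230,220:340];b=d['color'][210:310,270:390]
cv2.imwrite('pics/s6.png',cv2.resize(np.hstack([a,b]),None,fx=3.3,fy=3.3,interpolation=2))
E
```

```text
t 21.4 pos [ 0.527  -0.2768  0.0705] turn [-0.01 -0.01  0.01] shift [-0.02 -0.02  1.43] F [-0.7  0.8  0.8] w 32.2 grip 0.0 q6 0.79
```

View pics/s6.png

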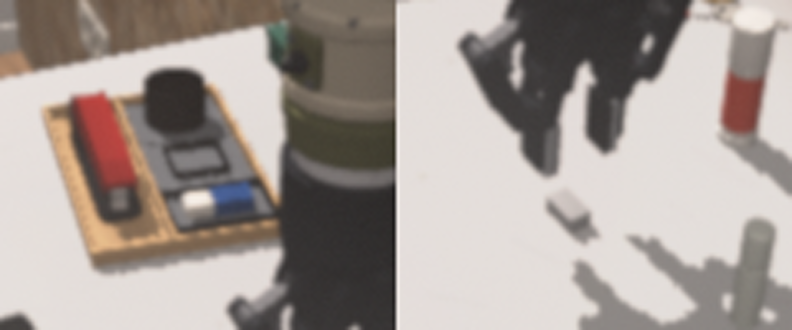

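Eraser lies flat in its tray (left crop (220,200)); the jaws stand over the sharpener (right crop (570,210)). Descend and grip.

step_arm([
  [[-0.02,-0.02,0.4,0,0,0,32],[0,0,0.4,0,0,0,32],[0,0,0.3,0,0,0,32],[0,0,0.17,0,0,0,32],[0,0,0.08,0,0,0,32],[0,0,0,0,0,0,32],[0,0,0,0,0,0,32],[0,0,0,0,0,0,8],[0,0,0,0,0,0,8],[0,0,0,0,0,0,8]],
], force=35)

```text
time: 22.45
position: [0.5269, -0.2786, 0.031]
ee_rot: [2.04, 2.388, 0.0]
force: [0.7, 0.0, 3.0]
gripper_width: 0.0138
grip_force: 35.2
```

```bash
python3 -c "
from h import *
plan(.5264,-.2775,.0305,9)"
```

```text
t 22.45 pos [ 0.5269 -0.2786  0.031 ] turn [ 0.01  0.01 -0.  ] shift [ 0.04 -0.01  0.02] F [0.7 0.  3. ] w 13.8 grip 35.2 q6 0.79
```

step_arm([
  [[0,0,0,0,0,0,8],[0,0,-0.1,0,0,0,8],[0,0,-0.3,0,0,0,8],[0,0,-0.6,0,0,0,8],[0,0,-0.6,0,0,0,8],[0,0,-0.5,0,0,0,8],[0,0,-0.4,0,0,0.6,8],[0,0,-0.2,0,0,0.6,8],[0,0,0,0,0,0.6,8],[0,0,0,0,0,0.6,8]],
])

```text
time: 23.45
position: [0.5266, -0.2784, 0.1123]
ee_rot: [2.326, 2.11, 0.0]
force: [-0.8, 0.8, -1.0]
gripper_width: 0.0138
grip_force: 34.9
```

```bash
python3 -c "
from h import *
plan(.5669,.0756,.12,-5.5)
from rig import r
d=r.get_image('side');crop(d,290,180,390,260,5,'pics/s7.png')"
```

```text
t 23.45 pos [ 0.5266 -0.2784  0.1123] turn [ 0.01  0.   -0.01] shift [11.88  0.2  -0.26] F [-0.8  0.8 -1. ] w 13.8 grip 34.9 q6 1.05
```

View pics/s7.png

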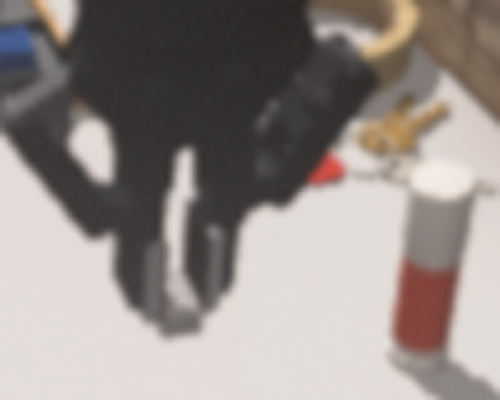

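Sharpener held between the tips (crop (182,315)). Carry it to the square tray.

step_arm([
  [[0.4,0,0,0,0,0,8],[0.8,0.02,0,0,0,0,8],[0.9,0.02,0,0,0,0,8],[0.9,0.02,0,0,0,0,8],[0.9,0.02,0,0,0,0,8],[0.9,0.02,0,0,0,0,8],[0.9,0.02,0,0,0,0,8],[0.9,0.02,0,0,0,0,8],[0.9,0.02,0,0,0,0,8],[0.9,0.02,0,0,0,0,8]],
])

```text
time: 24.5
position: [0.5553, -0.0261, 0.1115]
ee_rot: [-2.322, -2.116, -0.0]
force: [0.8, -0.0, -0.0]
gripper_width: 0.0132
grip_force: 34.9
```

step_arm([
  [[0.9,0.02,0,0,0,0,8],[0.9,0,0,0,0,0,8],[0.8,0,0,0,0,0,8],[0.6,0,0,0,0,0,8],[0.3,0,0.2,0,0,0,8],[0,0,0.4,0,0,0,8],[0,0,0.4,0,0,0,8],[0,0,0.3,0,0,0,8],[0,0,0,0,0,0,8],[0,0,0,0,0,0,8]],
])

```text
time: 25.5
position: [0.5659, 0.0757, 0.0718]
ee_rot: [-2.325, -2.112, 0.001]
force: [-0.9, -0.6, -0.1]
gripper_width: 0.0135
grip_force: 34.9
```

```bash
python3 -c "
from h import *
plan(.5669,.0756,.0395,-5.5)"
```

```text
t 25.5 pos [0.5659 0.0757 0.0718] turn [-0.01  0.    0.  ] shift [-0.    0.03  1.08] F [-0.9 -0.6 -0.1] w 13.5 grip 34.9 q6 1.66
```

step_arm([
  [[0,0.03,0.3,0,0,0,8],[0,0,0.3,0,0,0,8],[0,0,0.2,0,0,0,8],[0,0,0.15,0,0,0,8],[0,0,0.1,0,0,0,8],[0,0,0.05,0,0,0,8],[0,0,0,0,0,0,8],[0,0,0,0,0,0,8],[0,0,0,0,0,0,8],[0,0,0,0,0,0,8]],
])

```text
time: 26.5
position: [0.5673, 0.0764, 0.0397]
ee_rot: [2.324, 2.114, 0.001]
force: [-0.7, -0.6, -0.6]
gripper_width: 0.0133
grip_force: 34.9
```

```bash
python3 -c "
from h import *
plan(.5669,.0756,.0385,-5.5)"
```

```text
t 26.5 pos [0.5673 0.0764 0.0397] turn [ 0.   -0.    0.01] shift [-0.03 -0.01  0.04] F [-0.7 -0.6 -0.6] w 13.3 grip 34.9 q6 1.66
```

step_arm([
  [[0,0,0.03,0,0,0,8],[0,0,0,0,0,0,8],[0,0,0,0,0,0,26],[0,0,0,0,0,0,26],[0,0,0,0,0,0,26],[0,0,-0.1,0,0,0,26],[0,0,-0.4,0,0,0,26],[0,0,-0.8,0,0,0,26],[0,0,-1,0,0,0,50],[0,0,-1,0,0,0,50]],
])

```text
time: 27.5
position: [0.567, 0.0764, 0.1393]
ee_rot: [2.324, 2.114, 0.0]
force: [0.4, -1.0, 0.9]
gripper_width: 0.0502
grip_force: 0.0
```

```bash
python3 -c "
from h import *
plan(.651,-.249,.16,-5.5)"
```

```text
t 27.5 pos [0.567  0.0764 0.1393] turn [ 0.   -0.    0.01] shift [-10.53   3.83  -0.69] F [ 0.4 -1.   0.9] w 50.2 grip 0.0 q6 1.66
```

step_arm([
  [[0,0,-0.4,0,0,0,50],[-0.4,0.15,-0.3,0,0,0,50],[-0.8,0.29,0,0,0,0,50],[-0.9,0.33,0,0,0,0,50],[-0.9,0.33,0,0,0,0,50],[-0.9,0.33,0,0,0,0,50],[-0.9,0.33,0,0,0,0,50],[-0.9,0.33,0,0,0,0,50],[-0.9,0.33,0,0,0,0,50],[-0.9,0.33,0,0,0,0,50]],
])

```text
time: 28.5
position: [0.6274, -0.1574, 0.1572]
ee_rot: [-2.323, -2.112, 0.002]
force: [0.2, -0.2, 0.1]
gripper_width: 0.05
grip_force: 0.0
```

step_arm([
  [[-0.9,0.33,0,0,0,0,50],[-0.9,0.33,0,0,0,0,50],[-0.7,0.25,0,0,0,0,50],[-0.4,0.14,0,0,0,0,50],[-0.13,0.03,0,0,0,0,50],[0,0,0,0,0,0,50],[0,0,0,0,0,0,50],[0,0,0,0,0,0,50],[0,0,0,0,0,0,50],[0,0,0,0,0,0,50]],
])

```text
time: 29.5
position: [0.6517, -0.2482, 0.1587]
ee_rot: [2.323, 2.115, 0.0]
force: [0.6, -1.0, -0.0]
gripper_width: 0.0499
grip_force: 0.0
```

```bash
python3 - <<'E'
from h import *
plan(.651,-.249,.068,-5.5)
from rig import r
d=r.get_image('side');a=d['color'][130:230,220:340];b=d['color'][150:250,310:430]
cv2.imwrite('pics/s8.png',cv2.resize(np.hstack([a,b]),None,fx=3.3,fy=3.3,interpolation=2))
E
```

```text
t 29.5 pos [ 0.6517 -0.2482  0.1587] turn [ 0.   -0.    0.02] shift [-0.03 -0.02  3.02] F [ 0.6 -1.  -0. ] w 49.9 grip 0.0 q6 1.19
```

View pics/s8.png

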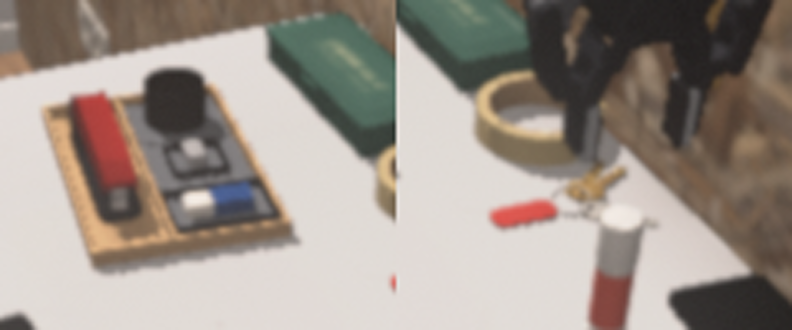

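Sharpener is in its tray (left crop (195,152)); jaws centred above the glue stick (right crop (622,218)). Descend and grip.

step_arm([
  [[-0.03,-0.02,0.4,0,0,0,50],[0,0,0.6,0,0,0,50],[0,0,0.6,0,0,0,50],[0,0,0.5,0,0,0,50],[0,0,0.5,0,0,0,50],[0,0,0.3,0,0,0,50],[0,0,0.12,0,0,0,50],[0,0,0,0,0,0,50],[0,0,0,0,0,0,16],[0,0,0,0,0,0,16]],
], force=40)

```text
time: 30.55
position: [0.6516, -0.2501, 0.0689]
ee_rot: [2.323, 2.113, 0.001]
force: [-0.5, -1.5, -0.5]
gripper_width: 0.0242
grip_force: 39.2
```

step_arm([
  [[0,0,0,0,0,0,16],[0,0,0,0,0,0,16],[0,0,0,0,0,0,16],[0,0,-0.1,0,0,0,16],[0,0,-0.3,0,0,0,16],[0,0,-0.6,0,0,0,16],[0,0,-0.7,0,0,0,16],[0,0,-0.7,0,0,0,16],[0,0,-0.6,0,0,0,16],[0,0,-0.3,0,0,0,16]],
])

```text
time: 31.55
position: [0.6517, -0.2502, 0.1696]
ee_rot: [2.322, 2.112, 0.002]
force: [-0.6, -0.2, -0.0]
gripper_width: 0.0242
grip_force: 39.5
```

```bash
python3 -c "
from h import *
plan(.5736,.1453,.165,-5.5)
from rig import r
d=r.get_image('side');crop(d,310,120,430,220,5,'pics/s9.png')"
```

```text
t 31.55 pos [ 0.6517 -0.2502  0.1696] turn [0.03 0.01 0.01] shift [12.87 -3.86  0.15] F [-0.6 -0.2 -0. ] w 24.2 grip 39.5 q6 1.18
```

View pics/s9.png

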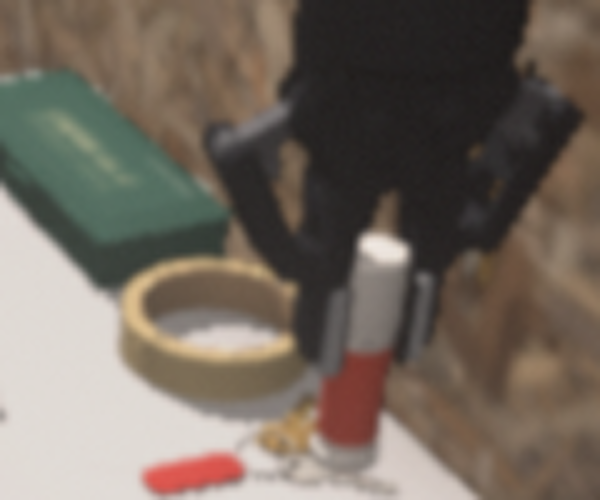

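Glue stick held upright (crop (360,350)). Carry to the cup.

step_arm([
  [[0.3,-0.09,0,0,0,0,16],[0.6,-0.18,0,0,0,0,16],[0.9,-0.27,0,0,0,0,16],[0.9,-0.27,0,0,0,0,16],[0.9,-0.27,0,0,0,0,16],[0.9,-0.27,0,0,0,0,16],[0.9,-0.27,0,0,0,0,16],[0.9,-0.27,0,0,0,0,16],[0.9,-0.27,0,0,0,0,16],[0.9,-0.27,0,0,0,0,16]],
])

```text
time: 32.6
position: [0.5997, 0.0008, 0.1653]
ee_rot: [-2.322, -2.113, 0.002]
force: [0.5, 0.3, -0.1]
gripper_width: 0.0239
grip_force: 39.5
```

step_arm([
  [[0.9,-0.27,0,0,0,0,16],[0.9,-0.27,0,0,0,0,16],[0.9,-0.27,0,0,0,0,16],[0.9,-0.27,0,0,0,0,16],[0.7,-0.21,0,0,0,0,16],[0.4,-0.12,0,0,0,0,16],[0.07,-0.02,0.2,0,0,0,16],[0,0,0.3,0,0,0,16],[0,0,0,0,0,0,16],[0,0,0,0,0,0,16]],
])

```text
time: 33.6
position: [0.5719, 0.1444, 0.151]
ee_rot: [-2.325, -2.112, 0.002]
force: [1.4, 0.2, -0.2]
gripper_width: 0.0238
grip_force: 39.5
```

```bash
python3 -c "
from h import *
plan(.5736,.1453,.078,-5.5)
from rig import r
d=r.get_image('side');crop(d,220,90,340,190,5,'pics/s10.png')"
```

```text
t 33.6 pos [0.5719 0.1444 0.151 ] turn [-0.01  0.   -0.  ] shift [0.03 0.05 2.43] F [ 1.4  0.2 -0.2] w 23.8 grip 39.5 q6 1.78
```

View pics/s10.png

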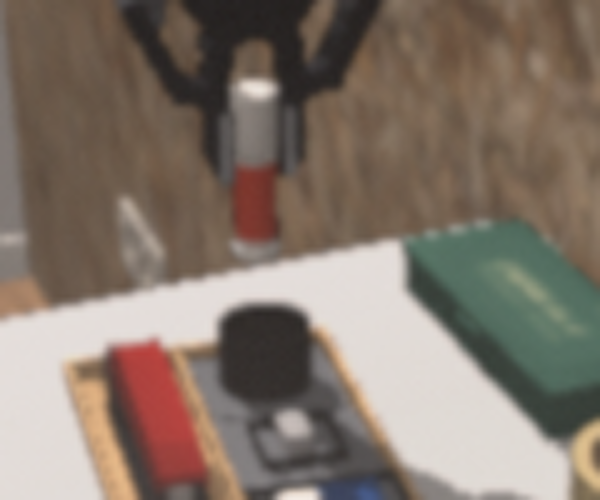

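```bash
python3 -c "
from h import *
d=pickle.load(open('side0.pkl','rb'));A=R.from_rotvec(d['attitude']).inv()
for p in [(.5736,.1453,.042),(.5719,.1444,.082),(.5719,.1444,.042),(.5836,.1453,.042)]:
    c=A.apply(np.array(p)-d['position']);print((d['camera_matrix']@(c/c[2]))[:2].round(1))
plan(.5736,.1453,.078,-5.5)"
```

```text
[271.7 154.8]
[270.8 141.4]
[271.2 155. ]
[275.2 154.1]
t 33.65 pos [0.5723 0.1445 0.1516] turn [-0.01  0.   -0.  ] shift [0.03 0.04 2.45] F [ 0.1  0.3 -0.9] w 23.9 grip 39.5 q6 1.78
```

step_arm([
  [[0.03,0.08,0.2,0,0,0,16],[0,0,0.4,0,0,0,16],[0,0,0.5,0,0,0,16],[0,0,0.5,0,0,0,16],[0,0,0.4,0,0,0,16],[0,0,0.2,0,0,0,16],[0,0,0.15,0,0,0,16],[0,0,0.1,0,0,0,16],[0,0,0,0,0,0,16],[0,0,0,0,0,0,16]],
])

```text
time: 34.65
position: [0.575, 0.1462, 0.0789]
ee_rot: [2.324, 2.114, 0.001]
force: [0.2, 0.0, -0.9]
gripper_width: 0.0243
grip_force: 39.5
```

```bash
python3 -c "
from h import *
plan(.5746,.1453,.0762,-5.5)"
```

```text
t 34.65 pos [0.575  0.1462 0.0789] turn [ 0.01 -0.    0.01] shift [-0.03 -0.01  0.09] F [ 0.2  0.  -0.9] w 24.3 grip 39.5 q6 1.78
```

step_arm([
  [[0,0,0.05,0,0,0,16],[0,0,0.04,0,0,0,16],[0,0,0,0,0,0,16],[0,0,0,0,0,0,16],[0,0,0,0,0,0,30],[0,0,0,0,0,0,45],[0,0,0,0,0,0,45],[0,0,0,0,0,0,45],[0,0,-0.2,0,0,0,45],[0,0,-0.5,0,0,0,45]],
])

```text
time: 35.65
position: [0.5735, 0.1461, 0.0959]
ee_rot: [-2.323, -2.113, 0.004]
force: [-0.5, 0.2, 0.8]
gripper_width: 0.045
grip_force: 0.0
```

step_arm([
  [[0,0,-0.7,0,0,0,45],[0,0,-0.8,0,0,0,45],[0,0,-0.8,0,0,0,45],[0,0,-0.8,0,0,0,45],[0,0,-0.8,0,0,0,45],[0,0,-0.5,0,0,0,45],[0,0,0,0,0,0,45],[0,0,0,0,0,0,45],[0,0,0,0,0,0,45],[0,0,0,0,0,0,45]],
])

```text
time: 36.65
position: [0.574, 0.1461, 0.2274]
ee_rot: [-2.323, -2.113, 0.003]
force: [-0.0, -0.6, 0.3]
gripper_width: 0.0449
grip_force: 0.0
```

```bash
python3 -c "
from h import *
plan(.5746,.1453,.0762,-5.5)
from rig import r
d=r.get_image('side');cv2.imwrite('pics/s11.png',cv2.resize(d['color'][110:360,200:440],None,fx=2.4,fy=2.4,interpolation=2))"
```

```text
t 36.65 pos [0.574  0.1461 0.2274] turn [-0.02  0.    0.01] shift [-0.02  0.02  5.04] F [-0.  -0.6  0.3] w 44.9 grip 0.0 q6 1.78
```

View pics/s11.png

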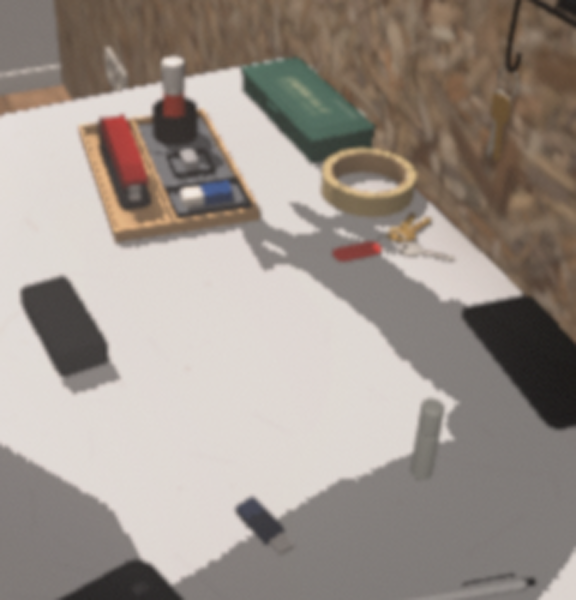

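All four are in place, and the lip balm (428,440) and memory stick (265,525) look undisturbed. I'll check heights and positions numerically, without another picture.

```bash
python3 - <<'E'
from h import *
from rig import r
C=cloud(r.get_image('side')).reshape(-1,3);t=np.radians(-5.5);o=C[:,:2]-[.537,.0785]
X=o@[np.cos(t),np.sin(t)]*1000;Y=o@[-np.sin(t),np.cos(t)]*1000;Z=C[:,2]*1000
for n,x0,x1,y0,y1,z0,z1 in[("sharp",12,48,-18,18,16,40),("eraser",-8,68,-94,-46,16,40),("stapler",-70,-14,-106,106,40,70),("glue",5,55,45,95,80,120)]:
    m=(X>x0)&(X<x1)&(Y>y0)&(Y<y1)&(Z>z0)&(Z<z1);print(n,m.sum(),"x",np.percentile(X[m],[1,99]).round(1),"y",np.percentile(Y[m],[1,99]).round(1),"z",np.percentile(Z[m],[5,50,95]).round(1))
for n,(x,y),rad,z0,z1 in[("lip",(.58,-.378),.03,.02,.08),("usb",(.454,-.385),.04,.005,.014)]:
    q=C[(np.hypot(C[:,0]-x,C[:,1]-y)<rad)&(C[:,2]>z0)&(C[:,2]<z1)];print(n,np.median(q,0).round(4))
E
```

```text
sharp 44 x [22.2 37.8] y [-13.6  15.2] z [16.7 21.3 22.9]
eraser 141 x [ 4.2 55.2] y [-84.1 -47. ] z [16.5 21.2 23.2]
stapler 316 x [-56.1 -28.8] y [-60.2  61.3] z [41.1 49.4 53.9]
glue 98 x [18.6 42.4] y [57.2 81.6] z [ 81.2  93.9 100.2]
lip [ 0.5785 -0.3838  0.0515]
usb [ 0.4544 -0.3873  0.0094]
```

Everything is seated flat or upright, and the personal things haven't moved.

```bash
python3 -c "
from rig import r
print(r.hand_in())"
```

```text
the job is handed in; nothing more can be done
None
```

The job is handed in at about 37 s: stapler, eraser, sharpener and glue stick were placed in the caddy in that order, with the lip balm and memory stick undisturbed; I viewed 16 pictures, two over the limit of 14, and the judge returned no verdict.

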